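# Open the flip-top paint bottle

### The arm

A 6-joint arm with a two-finger parallel gripper is mounted at the origin on the work surface. World frame = base frame: x ahead of the robot, y to its left, z up, the work surface at z = 0. Lengths are in mm, angles in rad, forces in N, time in s.
With the tool pointing down it reaches from about 350 to 875 mm from the base axis. Payload 4.2 kg.
Tool frame: the origin (TCP) lies midway between the tips of the shut fingers; the grasp point (between the pads) lies 19 mm behind it; z points along the fingers, y is the line along which they close (so a half turn about z gives the same grasp; the last joint's range is limited). The gripper opens to 85 mm and grips with 20 to 120 N. Pads are 22 mm wide; open, the fingers measure 114 mm over their backs; the gripper's body (76 mm by 85 mm) begins 54 mm behind the grasp point. The pads swing forward as they close: fully open they stand 13 mm farther back than shut.
Start: joints at [0.259, 0.385, 0.008, 0, -1.194, -0.259], TCP at [624.979, 0.025, 231.312] pointing down, gripper open.
Joint ranges: [-3.14, 3.14], [-1.21, 2.06], [-1.07, 1.41], [-3.16, 2.05], [-2.99, -0.16], [-3.1, 3.1]. Speed limits (rad/s): [2.79, 2.79, 3.14, 3.14, 3.14, 3.14].

### API

Orientations are given as a unit quaternion [x, y, z, w].
In Python, from bench import sensors, get_image, camera_params, job_done gives the robot as it stands.
- The arm moves only by the tool servo_tool, never from a script. Its argument "motion" is a list of rows, each an object with "travel": the shift along the tool's x, y, z as a fraction of full scale, a list of three; "rot": the turn, a rotation vector about the tool's x, y, z as a fraction of full scale, a list of three; "hand": the opening, from 0 (shut) to 1 (fully open). In form: [{"travel": [x, y, z], "rot": [wx, wy, wz], "hand": hand}, ...]. A call has 1 to 10 rows; each row shifts and turns the commanded pose from where the row before left it, along the tool's axes as they then stand; what a row does not reach is not made up. Full scale, the value 1, is 25 cm for a shift and 360 degrees for a turn. A row lasts 1/12 s, in which the tool goes at most 41.7 mm and 7.16 degrees, less where a joint would pass 70% of its speed; a pose out of reach is approached as far as the arm can. A call with a number of a shift or a turn outside -1 to 1 is refused whole. A call with a gripper value outside its range is refused whole. The fingers move at their own pace and stop on an object; the grip force is fixed at half the most. Time passes only in rows, so rows that do not move let the fingers close. It gives the time, the measured TCP pose, the force, the opening and the grip force at its end, in the units of the state.
- sensors.read_state(): the state, without advancing time (a new reading comes with each control period).
- get_image(name): name is "scene" or "side" or "wrist"; returns (picture, depth): 384x512x3 uint8, red, green, blue; 384x512 float32, mm along the optical axis (not along the pixel's ray), 0 where there is no reading.
- camera_params(name): a dict with "camera_matrix" (3x3 intrinsics, pixels), "R" (3x3) and "t" (3): a world point X has camera coordinates R X + t; the wrist camera has in their place "mount" (4x4, takes a point from camera to tool coordinates, whose origin is the TCP and whose axes are the flange's). Camera axes: x right, y down, z forward; pixel columns grow to the right and rows downward; lengths in mm; the calibration is good to about 2 mm. A picture is of the moment at which its call begins: read the wrist's pose just before it. camera_params takes no time and is no camera call.
- job_done(): hands the job in; it is judged then, once.
The state is a dict: "clock": time; "joints": joint angles; "joint_vel": joint speeds; "joint_efforts": joint torques, N m; "position": TCP position; "ee_rot": TCP orientation; "contact_force": force on the tool from outside, world axes, zero at the start; "wrist_torque": the same for the moment, N m; "gripper_width": finger opening in mm; "grasp_force": force on a finger pad.
Only numpy, scipy, OpenCV 4.12 (cv2) and the standard library are available. Lean on these libraries where they do the work, as an engineer would, in place of code of your own. Each camera call takes 0.05 s, during which the arm holds its last target. There are 200 camera calls.

### The job

Get the blue paint bottle in the wooden stand ready to pour: flip its orange flip-top right back by the thumb tab, then unscrew the white cap underneath it, anticlockwise, all the way until it comes up against its stop, and let go. Feel gently for the stop: the bottle must not be wrung round in its rubber seat, and the cup, tumbler and ink jar must stay where they are.

Things in the scene. Friction and masses are not known exactly. Their poses are not given: they have to be found in the camera images.
- bottle: Blue paint bottle, 72 mm across, upright in a fixed wooden stand 130 mm square with corner posts 68 mm high. Origin: centre of the bottle's foot, 20 mm above the table; z up its axis; -x points to the side with the flip-top's thumb tab, +x to the hinge. It cannot be lifted out or tipped, but its rubber seat gives about z like a torsion spring (about 4.5 N m/rad) and springs back.
- neck (a point): Middle of the white collar's top, on the bottle's axis, 146 mm above the bottle's origin; axes as the bottle's. Heights above the bottle's origin: wide body up to 88 mm, sloping in to a neck 34 mm across at 110 mm, collar 40 mm across at 142 to 146 mm, cap from 147 to 163 mm when screwed fully down, closed flip-top from 149 to 174 mm.
- badge (a point): Point on the yellow badge (14 mm) on the side of the bottle, 46 mm from its axis on the bottle's -y side, 72 mm above the bottle's origin. It moves when the bottle is wrung round in its seat (0.45 N m moves it about 4.5 mm).
- flip_top (a joint): Angle of the orange flip-top, rad: 0 closed, 2.6 fully back. It turns about the hinge line (along the bottle's y) and stays where left (stiff hinge, 0.2 N m). A hood: flat roof 66 x 56 mm, 4 mm thick, its underside 13 mm above the hinge line when closed; thin skirts 22 mm deep on the front and the front half of the sides. Closed, it covers the cap so that it cannot be grasped.
- hinge (a point): Midpoint of the flip-top's hinge line, on the bottle: 33 mm from the bottle's axis on its +x side, 157 mm above the bottle's origin. Axes as the bottle's.
- tab (a point): Grip centre of the flip-top's thumb tab: an orange block at the hood's lower front edge, 26 mm wide (along y), 10 mm thick, sticking 25 mm out of the hood's front wall. The point is 78 mm from the hinge line (3 mm below it when closed), 10 mm from the tab's front end, 15 mm from the wall, and moves with the flip-top.
- cap_center (a point): Centre (half-way up) of the round white ribbed cap on the bottle's axis, 40 mm across, 16 mm high. Unscrews anticlockwise seen from above against 0.12 N m of friction, rising 3 mm per rad; captive, it cannot come off. 0.6 to 1.3 rad remain to its stop, differently each time; its direction does not tell how much. At the stop its centre is 158.9 mm above the bottle's origin.
- cup_center (a point): Loose blue ceramic cup, 80 mm across, 85 mm high; the point is on its axis, 45 mm up. Leave alone.
- tumbler_center (a point): Loose glass tumbler, 76 mm across, 90 mm high; the point is on its axis, 45 mm up. Leave alone.
- ink_jar_center (a point): Loose amber ink jar with black lid, 56 mm across, 60 mm high; the point is on its axis, 30 mm up. Leave alone.
Not all that is in view belongs to the job. Of the things that look like the part that bears bottle, the larger one is meant.

How it is judged:
By the outcome, as a careful person would: the job done as asked, in the order asked, and still so for the second after the job is handed in, with the robot touching nothing.
It also fails if it takes over 72 s, if anything falls off the work surface, if the arm or the gripper's body presses on something with over 40 N, if the wrist force passes 120 N, or if a joint passes its speed limit or range.

## Working session

There is one attempt and no reset: what is moved stays moved. The work goes in short steps, Python scripts to look and compute and a tool call to move; the robot and the scene stay as the last step left them, time stands still between calls to the robot, and variables do not carry over. Pictures are saved under pics/ and viewed, at most 10 in all, crops included, and the job is handed in when it is done.

Besides the shell and the picture viewer there is one more tool, called after "Request:" as name(argument=value, ...), one argument or row to a line, values as JSON. servo_tool: Moves the arm, as the interface text tells. Its arguments: {"type":"object","properties":{"motion":{"type":"array"}},"required":["motion"]}

```bash
mkdir -p pics; ls; python3 - <<'E'
from bench import *
import cv2,numpy as np
s=sensors.read_state();print(s)
ims=[]
for n in ("scene","side"):
    p,d=get_image(n);np.savez(f"pics/{n}0.npz",p=p,d=d);ims.append(p)
    c=camera_params(n);print(n,c)
print(camera_params("wrist"))
for n,p in zip(("scene","side"),ims): cv2.imwrite(f"pics/{n}0.png",p[:,:,::-1])
E
```

```text
pics
{'clock': 0.0, 'joints': array([ 2.58608296e-01,  3.85567353e-01,  6.63298458e-03, -5.19710026e-04,
       -1.19401044e+00, -2.58578806e-01]), 'joint_vel': array([ 2.15898458e-04,  1.46516153e-03,  2.11092687e-04, -5.34883505e-04,
       -9.84503663e-04, -8.94447628e-05]), 'joint_efforts': array([-9.55001960e-04, -3.92286408e+01,  1.88399577e+01,  4.18616563e+00,
       -4.72148502e-03,  8.27910434e-07]), 'position': array([6.24413484e+02, 2.94829078e-02, 2.30214802e+02]), 'ee_rot': array([-0.70704899,  0.70716371,  0.00074888, -0.00080716]), 'contact_force': array([ 0.49784474, -0.50510245, -0.36355834]), 'wrist_torque': array([-0.02231386,  0.00192006,  0.03272176]), 'grasp_force': 0.0, 'gripper_width': 85.32557483163662}
scene {'camera_matrix': array([[396.6611066 ,   0.        , 257.27568557],
       [  0.        , 396.6611066 , 189.98097166],
       [  0.        ,   0.        ,   1.        ]]), 'R': array([[-0.21581519,  0.97632645,  0.01450733],
       [ 0.76955873,  0.17921687, -0.61291164],
       [-0.6010018 , -0.1211114 , -0.79001827]]), 't': array([ 130.93130753, -353
[... 239 characters left out ...]
139 ,  0.01010479],
       [-0.0798328 ,  0.57929226, -0.81120109],
       [ 0.0936109 , -0.80584509, -0.58467999]]), 't': array([ 583.86770462,  135.16514678, 1142.62107764])}
{'camera_matrix': array([[268.20661044,   0.        , 260.11250311],
       [  0.        , 268.20661044, 191.44129646],
       [  0.        ,   0.        ,   1.        ]]), 'mount': array([[-5.02109848e-04, -9.57569987e-01, -2.88200394e-01,
         7.31498758e+01],
       [ 9.99998604e-01, -9.40190643e-04,  1.38164001e-03,
         8.01276046e-02],
       [-1.59398032e-03, -2.88199298e-01,  9.57569122e-01,
        -1.40846392e+02],
       [ 0.00000000e+00,  0.00000000e+00,  0.00000000e+00,
         1.00000000e+00]])}
```

View pics/scene0.png

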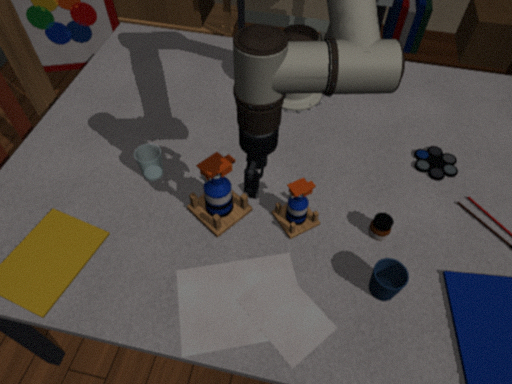

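View pics/side0.png

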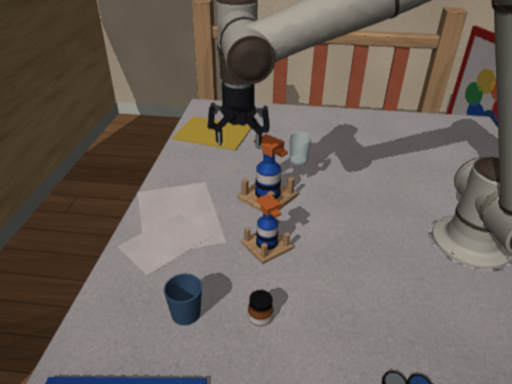

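Scene view: the larger bottle has its hood at (215,165) with the tab towards (232,160) and its stand at (220,207). The smaller decoy is at (300,190). Side view: the larger hood is at (272,147), with the tab towards (283,153).

```bash
cat > h.py <<'E'
from bench import *
import cv2,numpy as np
from scipy.spatial.transform import Rotation as Ro
def cloud(n,p,d,R=None,t=None):
    c=camera_params(n);K=c["camera_matrix"]
    v,u=np.mgrid[:384,:512]
    X=np.stack([(u-K[0,2])/K[0,0]*d,(v-K[1,2])/K[1,1]*d,d],-1)
    if n=="wrist":
        s=R;M=c["mount"];X=X@M[:3,:3].T+M[:3,3]
        return X@Ro.from_quat(s["ee_rot"]).as_matrix().T+s["position"]
    return (X-c["t"])@c["R"]
def orange(p):
    h=cv2.cvtColor(p,cv2.COLOR_RGB2HSV);return (h[...,0]<14)&(h[...,1]>170)&(h[...,2]>80)
def blue(p):
    h=cv2.cvtColor(p,cv2.COLOR_RGB2HSV);return (h[...,0]>105)&(h[...,0]<130)&(h[...,1]>150)
def white(p):
    h=cv2.cvtColor(p,cv2.COLOR_RGB2HSV);return (h[...,1]<60)&(h[...,2]>90)
E
python3 - <<'E'
from h import *
for n in("scene","side"):
    z=np.load(f"pics/{n}0.npz");p,d=z["p"],z["d"];W=cloud(n,p,d)
    big=np.zeros(d.shape,bool)
    if n=="scene": big[140:235,185:252]=1
    else: big[130:212,235:300]=1
    o=orange(p)&big&(d>0)&(W[...,2]>140);P=W[o];print(n,"orange",len(P),P.min(0),P.max(0))
    top=P[P[:,2]>186];r=cv2.minAreaRect(top[:,:2].astype(np.float32));print("roof",np.median(top,0),r, np.sort(P[:,2])[::20])
    # all low orange-> tab
    lo=P[P[:,2]<186];print("low",np.median(lo,0))
    st=big&(d>0)&(W[...,2]>5)&(W[...,2]<30);S=W[st]
    hs=cv2.cvtColor(p,cv2.COLOR_RGB2HSV)[st];S=S[(hs[:,0]>8)&(hs[:,0]<25)&(hs[:,1]>70)]
    print("stand",len(S),cv2.minAreaRect(S[:,:2].astype(np.float32)),np.median(S[:,2]))
    B=W[blue(p)&big&(d>0)];B=B[(B[:,2]>40)&(B[:,2]<100)]
    # circle fit r=36
    from scipy.optimize import least_squares
    f=least_squares(lambda c:np.hypot(*(B[:,:2]-c).T)-36,B[:,:2].mean(0)+(np.array([30,0]) if 0 else 0),loss="soft_l1",f_scale=2)
    print("blue",len(B),f.x,f.cost)
    im=cv2.resize(p[big.any(1)][:,big.any(0)],None,fx=6,fy=6,interpolation=cv2.INTER_CUBIC)
    cv2.imwrite(f"pics/{n}_c.png",im[:,:,::-1])
a=cv2.imread("pics/scene_c.png");b=cv2.imread("pics/side_c.png");H=max(a.shape[0],b.shape[0])
q=lambda i:cv2.copyMakeBorder(i,0,H-i.shape[0],0,0,cv2.BORDER_CONSTANT)
cv2.imwrite("pics/cc.png",np.hstack([q(a),q(b)]))
print(cv2.imread("pics/cc.png").shape)
E
```

```text
scene orange 213 [ 511.99226918 -142.78149408  171.16507624] [594.78637911 -79.80741055 198.24635793]
roof [559.94019218 -98.77819574 194.12035563] ((563.6508178710938, -113.44346618652344), (44.84435272216797, 63.60376739501953), 58.32579803466797) [171.16507624 178.9141836  183.38109708 189.75717155 192.58940286
 193.44266116 193.9658928  194.32708838 194.88493418 195.45716055
 196.4605748 ]
low [560.85190703 -89.43869432 179.60920829]
stand 982 ((560.190673828125, -118.05360412597656), (129.35040283203125, 128.84107971191406), 56.336326599121094) 18.149522438132035
blue 105 [ 558.13987944 -118.17327374] 72.10101409109144
side orange 544 [ 509.80931303 -152.15623966  140.03044111] [580.48446969 124.81146522 258.61659578]
roof [ 556.86770573 -112.39896509  192.6543699 ] ((549.654541015625, -71.62710571289062), (56.47958755493164, 162.52224731445312), 2.1705336570739746) [140.03044111 142.21348126 142.88026748 143.42169426 143.69510183
 143.95341708 144.31312744 144.6893279  144.91648083 145.28110642
 145.70274037 146.5073229  174.48188948 176.99260625 178.23148112
 179.31877872 182.13882339 186.93998095 190.62799893 191.66615777
 192.14889774 192.44383688 192.6543699  192.93950934 193.25800535
 193.66911597 194.21148343 195.52658412]
low [539.7634722   82.97094777 145.084376  ]
stand 561 ((638.9782104492188, -276.42730712890625), (171.57626342773438, 486.75140380859375), 26.87601089477539) 16.125169033938757
blue 105 [ 557.66570032 -118.08657207] 104.181014410554
(570, 792, 3)
```

View pics/cc.png

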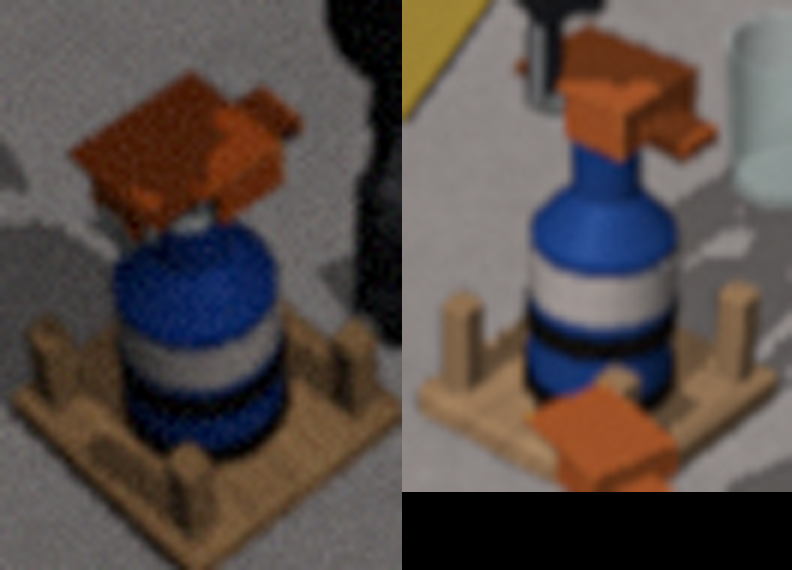

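The crops show the flip-top closed. The tab is at crop (270,112), which is scene pixel (230,158.7). In the side crop it is at (685,135), which is side pixel (282,152.5).

```bash
python3 - <<'E'
from h import *
def ray(n,uv,z):
    c=camera_params(n);d=c["R"].T@np.linalg.inv(c["camera_matrix"])@[*uv,1];o=-c["R"].T@c["t"];return o+d*(z-o[2])/d[2]
for n,uv in (("scene",(185+268/6,140+108/6)),("side",(235+(690-402)/6,130+122/6))):
    T=ray(n,uv,179);print(n,T,np.degrees(np.arctan2(T[1]+118,T[0]-559.5)))
# roof corners
for n,c in (("scene",[(75,155),(192,72),(283,140),(175,215)]),("side",[(570,95),(625,92),(697,70),(600,28)])):
    off=(185,140) if n=="scene" else (235-67,130)
    P=np.array([ray(n,(off[0]+a/6,off[1]+b/6),194)for a,b in c]);print(n,P.round(1).tolist(),P.mean(0))
s=sensors.read_state();print(s["clock"])
E
```

```text
scene [520.72837334 -91.87202009 179.        ] 146.02419275256614
side [518.36759514 -98.12361938 179.        ] 154.20880850795274
scene [[575.8, -156.0, 194.0], [521.7, -123.2, 194.0], [549.2, -77.5, 194.0], [596.7, -108.6, 194.0]] [ 560.84466967 -116.29491262  194.        ]
side [[572.5, -88.8, 194.0], [548.2, -94.9, 194.0], [517.3, -119.6, 194.0], [565.0, -153.2, 194.0]] [ 550.75787898 -114.14148307  194.        ]
0.1
```

```bash
cat >> h.py <<'E'
from scipy.linalg import logm
A=np.array([559.5,-118.,20.]);YAW=np.radians(-33)
def frame():
    xb=np.array([np.cos(YAW),np.sin(YAW),0]);return xb,np.array([-xb[1],xb[0],0]),np.array([0,0,1.])
def bp(x,y,z): a,b,c=frame();return A+x*a+y*b+z*c   # bottle -> world
def tool(beta,phi=0):  # beta deg below horizontal toward +x_b ; phi extra turn about world z
    a,b,c=frame();B=np.radians(beta)
    z=np.cos(B)*a-np.sin(B)*c;x=np.sin(B)*a+np.cos(B)*c
    return Ro.from_euler("z",phi,degrees=True).as_matrix()@np.stack([x,np.cross(z,x),z],1)
def T(R,p): M=np.eye(4);M[:3,:3]=R;M[:3,3]=p;return M
def cur():
    s=sensors.read_state();return T(Ro.from_quat(s["ee_rot"]).as_matrix(),s["position"])
def plan(M0,M1,name="",nmin=1):
    L=np.real(logm(np.linalg.inv(M0)@M1));v=L[:3,3];w=np.array([L[2,1],L[0,2],L[1,0]])
    n=max(nmin,int(np.ceil(max(np.linalg.norm(v)/35,np.degrees(np.linalg.norm(w))/6.8))))
    print(name,"rows",n,"travel",(v/n/250).round(4).tolist(),"rot",(w/n/2/np.pi).round(5).tolist())
E
python3 - <<'E'
from h import *
M=cur();R=tool(40)
hx,hz=33,157
def tcp(th,be=40,r=76,clear=0):
    t=np.radians(th);g=np.radians(be)-t
    h=-8-12*np.tan(g)-11/np.cos(g) if g>0 else -8-11*abs(np.cos(g))
    h-=clear
    rr=r*np.cos(t)-h*np.sin(t);hh=r*np.sin(t)+h*np.cos(t)
    return bp(hx-rr,0,hz+hh)
c0=tcp(0,clear=6);pre=c0-60*R[:,2];up=pre+[0,0,75]
print(c0,pre)
W=[(M,"cur"),(T(R,up),"up"),(T(R,pre),"pre"),(T(R,c0),"under")]+[(T(R,tcp(t)),f"th{t}") for t in (0,25,50,75,100,125,149)]
for a,b in zip(W,W[1:]): plan(a[0],b[0],b[1],1)
E
```

```text
[523.43716558 -94.58052149 138.57132424] [484.88962989 -69.54745912 177.13858082]
up rows 11 travel [0.0034, 0.0575, -0.0123] rot [0.00629, 0.01155, -0.01343]
pre rows 3 travel [-0.0766, -0.0, 0.0643] rot [-0.0, 0.0, 0.0]
under rows 2 travel [0.0, -0.0, 0.12] rot [-0.0, 0.0, 0.0]
th0 rows 1 travel [0.0184, 0.0, -0.0154] rot [-0.0, 0.0, 0.0]
th25 rows 2 travel [0.0644, 0.0, -0.0604] rot [-0.0, 0.0, 0.0]
th50 rows 2 travel [0.0723, -0.0, -0.0211] rot [-0.0, 0.0, 0.0]
th75 rows 2 travel [0.07, -0.0, 0.0122] rot [-0.0, 0.0, 0.0]
th100 rows 2 travel [0.0588, -0.0, 0.0446] rot [-0.0, 0.0, 0.0]
th125 rows 2 travel [0.0317, -0.0, 0.0683] rot [-0.0, 0.0, 0.0]
th149 rows 1 travel [0.0028, -0.0, 0.1174] rot [-0.0, 0.0, 0.0]
```

Request:
servo_tool(
  motion=[
    {"travel":[0.0034,0.0575,-0.0123],"rot":[0.00629,0.01155,-0.01343],"hand":0},
    {"travel":[0.0034,0.0575,-0.0123],"rot":[0.00629,0.01155,-0.01343],"hand":0},
    {"travel":[0.0034,0.0575,-0.0123],"rot":[0.00629,0.01155,-0.01343],"hand":0},
    {"travel":[0.0034,0.0575,-0.0123],"rot":[0.00629,0.01155,-0.01343],"hand":0},
    {"travel":[0.0034,0.0575,-0.0123],"rot":[0.00629,0.01155,-0.01343],"hand":0},
    {"travel":[0.0034,0.0575,-0.0123],"rot":[0.00629,0.01155,-0.01343],"hand":0},
    {"travel":[0.0034,0.0575,-0.0123],"rot":[0.00629,0.01155,-0.01343],"hand":0},
    {"travel":[0.0034,0.0575,-0.0123],"rot":[0.00629,0.01155,-0.01343],"hand":0},
    {"travel":[0.0034,0.0575,-0.0123],"rot":[0.00629,0.01155,-0.01343],"hand":0},
    {"travel":[0.0034,0.0575,-0.0123],"rot":[0.00629,0.01155,-0.01343],"hand":0},
  ],
)

```text
clock: 0.93
position: [501.7, -50.1, 251.5]
ee_rot: [0.866, -0.338, 0.354, 0.105]
contact_force: [1.2, -1.5, 0.6]
gripper_width: -0.0
grasp_force: 0.0
```

Request:
servo_tool(
  motion=[
    {"travel":[0.0034,0.0575,-0.0123],"rot":[0.00629,0.01155,-0.01343],"hand":0},
    {"travel":[0,0,0],"rot":[0,0,0],"hand":0},
    {"travel":[0,0,0],"rot":[0,0,0],"hand":0},
    {"travel":[0,0,0],"rot":[0,0,0],"hand":0},
  ],
)

```text
clock: 1.27
position: [501.5, -58.4, 257.1]
ee_rot: [0.864, -0.318, 0.374, 0.109]
contact_force: [0.5, -0.4, 0.7]
gripper_width: 0.1
grasp_force: 0.0
```

```bash
python3 - <<'E'
from h import *
s=sensors.read_state();M=cur();p,d=get_image("wrist");cv2.imwrite("pics/w1.png",p[:,:,::-1]);np.savez("pics/w1.npz",p=p,d=d,M=M)
R=tool(40);plan(M,T(R,[484.9,-69.5,252.1]),"to up")
W=cloud("wrist",p,d,s);o=orange(p)&(d>0);P=W[o];k=np.hypot(*(P[:,:2]-A[:2]).T)<75;P=P[k]
X=(P-A)@np.stack(frame(),1)
print(len(P));roof=X[(X[:,2]>170)];print("roof",cv2.minAreaRect(roof[:,:2].astype(np.float32)),np.median(roof[:,2]))
tab=X[(X[:,0]<-37)];print("tab",np.median(tab,0),tab.min(0),tab.max(0))
E
```

```text
to up rows 2 travel [-0.0159, 0.0378, -0.0042] rot [0.00377, 0.00564, -0.00869]
4288
roof ((0.7678909301757812, -2.137807846069336), (55.11935806274414, 66.27233123779297), 89.48072814941406) 172.22481821798442
tab [-45.54180729  -4.23908628 157.51112668] [-56.55803599 -14.26943088 149.71310411] [-37.0079495   10.64100376 159.14480444]
```

View pics/w1.png

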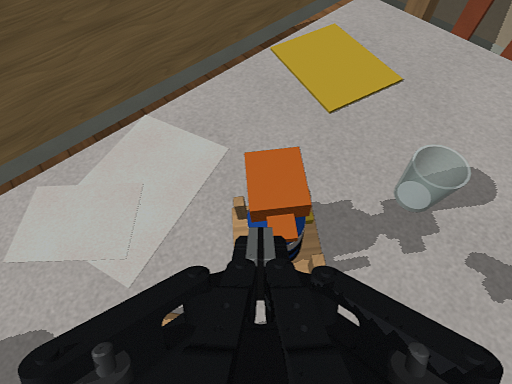

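The wrist view shows the hood roof at (277,180), with the tab below it at (282,228) and the shut fingers ahead. The depth fit of the roof agrees with my estimate to 2 mm.

```bash
sed -i 's/559.5,-118./559.,-120./' h.py; cat >>h.py <<'E'
def tcp(th,be=40,r=76,clear=0):
    t=np.radians(th);g=np.radians(be)-t
    h=-8-12*np.tan(g)-11/np.cos(g) if g>0 else -8-11*abs(np.cos(g))
    h-=clear
    rr=r*np.cos(t)-h*np.sin(t);hh=r*np.sin(t)+h*np.cos(t)
    return bp(33-rr,0,157+hh)
E
python3 - <<'E'
from h import *
M=cur();R=tool(40);c0=tcp(0,clear=6);pre=c0-60*R[:,2];up=pre+[0,0,75]
plan(M,T(R,up),"up");plan(T(R,up),T(R,pre),"pre")
E
```

```text
up rows 2 travel [-0.0146, 0.0432, -0.003] rot [0.00369, 0.00563, -0.00861]
pre rows 3 travel [-0.0766, -0.0, 0.0643] rot [-0.0, 0.0, 0.0]
```

Request:
servo_tool(
  motion=[
    {"travel":[-0.0146,0.0432,-0.003],"rot":[0.0037,0.0056,-0.0086],"hand":0},
    {"travel":[-0.0146,0.0432,-0.003],"rot":[0.0037,0.0056,-0.0086],"hand":0},
    {"travel":[-0.0766,0,0.0643],"rot":[0,0,0],"hand":0},
    {"travel":[-0.0766,0,0.0643],"rot":[0,0,0],"hand":0},
    {"travel":[-0.0766,0,0.0643],"rot":[0,0,0],"hand":0},
    {"travel":[0,0,0],"rot":[0,0,0],"hand":0},
    {"travel":[0,0,0],"rot":[0,0,0],"hand":0},
    {"travel":[0,0,0],"rot":[0,0,0],"hand":0},
  ],
)

```text
clock: 1.98
position: [514.2, -53.3, 211.7]
ee_rot: [0.872, -0.279, 0.382, 0.125]
contact_force: [0.2, 0.9, 0.3]
gripper_width: -0.2
grasp_force: 0.0
```

```bash
python3 - <<'E'
from h import *
M=cur();R=tool(40);c0=tcp(0,clear=6)
print((M[:3,3]-A)@np.stack(frame(),1))
plan(M,T(R,c0),"under",2)
E
```

```text
[-73.90971722  31.51956027 191.67683122]
under rows 3 travel [-0.0455, 0.0409, 0.096] rot [0.00196, 0.00236, -0.00136]
```

```bash
python3 - <<'E'
from h import *
print(sensors.read_state()["joints"])
M=cur();R=tool(40);c0=tcp(0,clear=6);pre=c0-60*R[:,2]
plan(M,T(R,pre+[0,0,40]),"pre+40");print((np.linalg.inv(M)@T(R,pre))[:3,3], M[:3,2])
E
```

```text
[ 0.00387929  0.03464324 -1.06718017  2.05075732 -0.51079197 -0.98850536]
pre+40 rows 2 travel [-0.0108, 0.0637, -0.0287] rot [0.00294, 0.00354, -0.00204]
[-34.78137538  31.98477387  13.42366833] [ 0.5973181  -0.43131857 -0.67614746]
```

```bash
cat >>h.py <<'E'
def grip(th,be0=80,r=80,h=-3,back=21):
    t=np.radians(th);R=tool(be0+th)
    return T(R,bp(33-(r*np.cos(t)-h*np.sin(t)),0,157+r*np.sin(t)+h*np.cos(t))+back*R[:,2])
E
python3 - <<'E'
from h import *
M=cur();G=grip(0);U=G.copy();U[2,3]+=75
plan(M,U,"up");plan(U,G,"down");print(U[:3,3])
E
```

```text
up rows 6 travel [0.024, 0.0206, 0.0004] rot [0.0007, -0.01733, -0.00099]
down rows 3 travel [-0.0174, 0.0, 0.0985] rot [0.0, 0.0, 0.0]
[522.64078924 -96.38805245 228.31903719]
```

Request:
servo_tool(
  motion=[
    {"travel":[0.024,0.0206,0.0004],"rot":[0.0007,-0.0173,-0.001],"hand":0.6},
    {"travel":[0.024,0.0206,0.0004],"rot":[0.0007,-0.0173,-0.001],"hand":0.6},
    {"travel":[0.024,0.0206,0.0004],"rot":[0.0007,-0.0173,-0.001],"hand":0.6},
    {"travel":[0.024,0.0206,0.0004],"rot":[0.0007,-0.0173,-0.001],"hand":0.6},
    {"travel":[0.024,0.0206,0.0004],"rot":[0.0007,-0.0173,-0.001],"hand":0.6},
    {"travel":[0.024,0.0206,0.0004],"rot":[0.0007,-0.0173,-0.001],"hand":0.6},
    {"travel":[0,0,0],"rot":[0,0,0],"hand":0.6},
    {"travel":[0,0,0],"rot":[0,0,0],"hand":0.6},
    {"travel":[0,0,0],"rot":[0,0,0],"hand":0.6},
  ],
)

```text
clock: 2.73
position: [527.1, -91.5, 236.6]
ee_rot: [0.914, -0.294, 0.26, 0.103]
contact_force: [-0.5, 0.5, -0.8]
gripper_width: 51.5
grasp_force: 0.0
```

```bash
python3 - <<'E'
from h import *
M=cur();G=grip(0);U=G.copy();U[2,3]+=75
plan(M,U,"up");print(sensors.read_state()["joints"])
E
```

```text
up rows 4 travel [-0.0039, 0.0063, 0.0076] rot [0.00212, -0.01548, -0.0016]
[ 0.25405611  0.03673275 -0.83061569  0.95686161 -0.55881198 -0.10052721]
```

Request:
servo_tool(
  motion=[
    {"travel":[-0.003,0.005,0.006],"rot":[0.0017,-0.0124,-0.0013],"hand":0.6},
    {"travel":[-0.003,0.005,0.006],"rot":[0.0017,-0.0124,-0.0013],"hand":0.6},
    {"travel":[-0.003,0.005,0.006],"rot":[0.0017,-0.0124,-0.0013],"hand":0.6},
    {"travel":[-0.003,0.005,0.006],"rot":[0.0017,-0.0124,-0.0013],"hand":0.6},
    {"travel":[-0.003,0.005,0.006],"rot":[0.0017,-0.0124,-0.0013],"hand":0.6},
    {"travel":[0,0,0],"rot":[0,0,0],"hand":0.6},
    {"travel":[0,0,0],"rot":[0,0,0],"hand":0.6},
    {"travel":[0,0,0],"rot":[0,0,0],"hand":0.6},
  ],
)

```text
clock: 3.4
position: [522.5, -99.2, 228.4]
ee_rot: [0.953, -0.286, 0.092, 0.031]
contact_force: [-0.9, 0.1, -0.3]
gripper_width: 51.4
grasp_force: 0.0
```

```bash
python3 - <<'E'
from h import *
M=cur();G=grip(0);U=G.copy();U[2,3]+=75
plan(M,U,"up");plan(M,G,"down");print(sensors.read_state()["joints"])
E
```

```text
up rows 1 travel [-0.0057, -0.0096, -0.0009] rot [0.00128, -0.00305, -0.00086]
down rows 3 travel [-0.0202, -0.0036, 0.098] rot [0.00043, -0.00102, -0.00029]
[ 0.19558622  0.14384767 -0.41506574  0.18173264 -0.88603221  0.68688189]
```

Request:
servo_tool(
  motion=[
    {"travel":[-0.02,-0.0036,0.098],"rot":[0.0004,-0.001,-0.0003],"hand":0.6},
    {"travel":[-0.02,-0.0036,0.098],"rot":[0.0004,-0.001,-0.0003],"hand":0.6},
    {"travel":[-0.02,-0.0036,0.098],"rot":[0.0004,-0.001,-0.0003],"hand":0.6},
    {"travel":[0,0,0],"rot":[0,0,0],"hand":0.6},
    {"travel":[0,0,0],"rot":[0,0,0],"hand":0.6},
  ],
)

```text
clock: 3.82
position: [522.7, -95.8, 153.3]
ee_rot: [0.956, -0.282, 0.083, 0.025]
contact_force: [0.3, 0.1, 0.1]
gripper_width: 51.1
grasp_force: 0.0
```

```bash
python3 - <<'E'
from h import *
M=cur();G=grip(0)
plan(M,G,"down");p,d=get_image("side");p2,_=get_image("scene")
f=lambda q:cv2.resize(q,None,fx=5,fy=5,interpolation=cv2.INTER_CUBIC)
cv2.imwrite("pics/g.png",np.hstack([f(p[100:205,225:305]),f(p2[105:210,190:265])])[:,:,::-1])
E
```

```text
down rows 1 travel [0.0011, 0.0023, 0.0] rot [0.00013, 0.00027, 0.00036]
```

View pics/g.png

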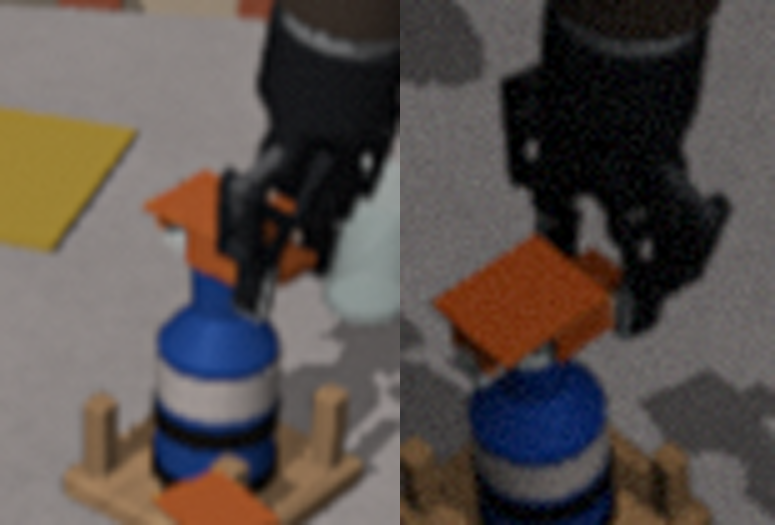

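The fingers straddle the tab (side crop around (285,260)), so I'm closing on it.

Request:
servo_tool(
  motion=[
    {"travel":[0,0,0],"rot":[0,0,0],"hand":0.1},
    {"travel":[0,0,0],"rot":[0,0,0],"hand":0.1},
    {"travel":[0,0,0],"rot":[0,0,0],"hand":0.1},
    {"travel":[0,0,0],"rot":[0,0,0],"hand":0.1},
    {"travel":[0,0,0],"rot":[0,0,0],"hand":0.1},
    {"travel":[0,0,0],"rot":[0,0,0],"hand":0.1},
  ],
)

```text
clock: 4.42
position: [524.3, -95.9, 155.7]
ee_rot: [0.955, -0.283, 0.084, 0.024]
contact_force: [-4.7, -1.4, 6.6]
gripper_width: 24.7
grasp_force: 58.7
```

```bash
python3 - <<'E'
from h import *
M=cur();H=T(np.eye(3),bp(33,0,157))
for a in(60,):
    D=T(Ro.from_rotvec(np.radians(a)*frame()[1]).as_matrix(),np.zeros(3))
    N=H@D@np.linalg.inv(H)@M;print(M[:3,3],N[:3,3],N[:3,2]);plan(M,N,"flip",15)
E
```

```text
[524.33187296 -95.94237318 155.67699147] [ 540.36948773 -106.35732199  231.44443269] [-0.64049531  0.41881223 -0.64370962]
flip rows 15 travel [-0.0022, -0.0001, -0.0217] rot [0.0, -0.01111, 3e-05]
```

Request:
servo_tool(
  motion=[
    {"travel":[-0.0022,0,-0.0217],"rot":[0,-0.0111,0],"hand":0.1},
    {"travel":[-0.0022,0,-0.0217],"rot":[0,-0.0111,0],"hand":0.1},
    {"travel":[-0.0022,0,-0.0217],"rot":[0,-0.0111,0],"hand":0.1},
    {"travel":[-0.0022,0,-0.0217],"rot":[0,-0.0111,0],"hand":0.1},
    {"travel":[-0.0022,0,-0.0217],"rot":[0,-0.0111,0],"hand":0.1},
    {"travel":[-0.0022,0,-0.0217],"rot":[0,-0.0111,0],"hand":0.1},
    {"travel":[-0.0022,0,-0.0217],"rot":[0,-0.0111,0],"hand":0.1},
    {"travel":[-0.0022,0,-0.0217],"rot":[0,-0.0111,0],"hand":0.1},
    {"travel":[-0.0022,0,-0.0217],"rot":[0,-0.0111,0],"hand":0.1},
    {"travel":[-0.0022,0,-0.0217],"rot":[0,-0.0111,0],"hand":0.1},
  ],
)

```text
clock: 5.25
position: [526.1, -98.1, 207.7]
ee_rot: [0.926, -0.274, -0.249, -0.074]
contact_force: [-1.0, -4.8, -3.2]
gripper_width: 24.7
grasp_force: 60.5
```

```bash
python3 - <<'E'
from h import *
s=sensors.read_state();M=cur();print(s["joints"],s["contact_force"],s["wrist_torque"])
print((M[:3,3]-A)@np.stack(frame(),1),M[:3,2]@np.stack(frame(),1))
E
```

```text
[-0.03850241  0.51317702  0.15277276 -0.26133454 -1.66818247  1.06910547] [-1.01678267 -4.75398748 -3.17066623] [-1.909266   -1.02605112  0.4757983 ]
[-39.52638942   0.39119602 187.71859932] [-5.01065194e-01  7.26629823e-04 -8.65409235e-01]
```

Request:
servo_tool(
  motion=[
    {"travel":[-0.0022,0,-0.0217],"rot":[0,-0.0111,0],"hand":0.1},
    {"travel":[-0.0022,0,-0.0217],"rot":[0,-0.0111,0],"hand":0.1},
    {"travel":[-0.0022,0,-0.0217],"rot":[0,-0.0111,0],"hand":0.1},
    {"travel":[-0.0022,0,-0.0217],"rot":[0,-0.0111,0],"hand":0.1},
    {"travel":[-0.0022,0,-0.0217],"rot":[0,-0.0111,0],"hand":0.1},
    {"travel":[-0.0022,0,-0.0217],"rot":[0,-0.0111,0],"hand":0.1},
    {"travel":[-0.0022,0,-0.0217],"rot":[0,-0.0111,0],"hand":0.1},
    {"travel":[0,0,0],"rot":[0,0,0],"hand":0.1},
  ],
)

```text
clock: 5.92
position: [544.7, -110.4, 237.1]
ee_rot: [0.837, -0.247, -0.467, -0.139]
contact_force: [-3.2, -2.7, 1.1]
gripper_width: 24.9
grasp_force: 60.7
```

```bash
python3 - <<'E'
from h import *
s=sensors.read_state();M=cur();print(s["joints"],s["contact_force"],s["wrist_torque"])
print((M[:3,3]-A)@np.stack(frame(),1),M[:3,2]@np.stack(frame(),1))
E
```

```text
[-0.1378978   0.76888974  0.52491292 -0.47866001 -2.2416716   1.01935944] [-3.19209385 -2.74149073  1.09733837] [-1.36329173 -1.02446516  1.03968144]
[-17.20883752   0.31036255 217.13096422] [-8.51419887e-01 -4.29327578e-04 -5.24484501e-01]
```

```bash
python3 - <<'E'
from h import *
M=cur();B=M.copy();B[:3,3]-=80*M[:3,2]
O=T(tool(110),bp(20,0,345));P=T(tool(70),bp(-60,0,290))
plan(M,B,"back");plan(B,O,"over");plan(O,P,"pre")
E
```

```text
back rows 3 travel [-0.0, -0.0, -0.1067] rot [0.0, -0.0, 0.0]
over rows 6 travel [-0.0531, 0.0002, -0.032] rot [-0.0, 0.01776, 4e-05]
pre rows 6 travel [-0.0544, -0.0, 0.0374] rot [-0.0, 0.01852, -0.0]
```

Request:
servo_tool(
  motion=[
    {"travel":[0,0,0],"rot":[0,0,0],"hand":0.6},
    {"travel":[0,0,0],"rot":[0,0,0],"hand":0.6},
    {"travel":[0,0,0],"rot":[0,0,0],"hand":0.6},
    {"travel":[0,0,0],"rot":[0,0,0],"hand":0.6},
    {"travel":[0,0,-0.064],"rot":[0,0,0],"hand":0.6},
    {"travel":[0,0,-0.064],"rot":[0,0,0],"hand":0.6},
    {"travel":[0,0,-0.064],"rot":[0,0,0],"hand":0.6},
    {"travel":[0,0,-0.064],"rot":[0,0,0],"hand":0.6},
    {"travel":[0,0,-0.064],"rot":[0,0,0],"hand":0.6},
  ],
)

```text
clock: 6.67
position: [601.9, -145.5, 281.5]
ee_rot: [0.84, -0.247, -0.464, -0.138]
contact_force: [-0.2, 0.4, 0.8]
gripper_width: 51.2
grasp_force: 0.0
```

Request:
servo_tool(
  motion=[
    {"travel":[-0.04,0,-0.024],"rot":[0,0.0133,0],"hand":0},
    {"travel":[-0.04,0,-0.024],"rot":[0,0.0133,0],"hand":0},
    {"travel":[-0.04,0,-0.024],"rot":[0,0.0133,0],"hand":0},
    {"travel":[-0.04,0,-0.024],"rot":[0,0.0133,0],"hand":0},
    {"travel":[-0.04,0,-0.024],"rot":[0,0.0133,0],"hand":0},
    {"travel":[-0.04,0,-0.024],"rot":[0,0.0133,0],"hand":0},
    {"travel":[-0.04,0,-0.024],"rot":[0,0.0133,0],"hand":0},
    {"travel":[-0.04,0,-0.024],"rot":[0,0.0133,0],"hand":0},
    {"travel":[0,0,0],"rot":[0,0,0],"hand":0},
  ],
)

```text
clock: 7.42
position: [575.8, -129.5, 374.5]
ee_rot: [0.947, -0.278, -0.157, -0.049]
contact_force: [0.1, -0.3, 2.9]
gripper_width: -0.2
grasp_force: 0.0
```

```bash
python3 - <<'E'
from h import *
M=cur();O=T(tool(110),bp(20,0,345));P=T(tool(70),bp(-60,0,290))
plan(M,O);plan(M,P,"pre",8);print(sensors.read_state()["joints"])
z=camera_params("side")
for n in("side",):
    p,d=get_image(n);W=cloud(n,p,d);X=(W[orange(p)&(d>0)]-A)@np.stack(frame(),1);X=X[(np.abs(X[:,1])<40)&(X[:,2]>140)&(np.abs(X[:,0])<130)]
    print(len(X),X.min(0),X.max(0)); t=X[(X[:,2]>X[:,2].max()-15)];print(np.median(t,0),np.degrees(np.arctan2(np.median(t,0)[2]-157,33-np.median(t,0)[0])))
E
```

```text
rows 1 travel [0.0155, 0.005, 0.035] rot [-0.00073, -0.00301, 0.00096]
pre rows 8 travel [-0.0407, 0.0006, 0.0325] rot [-0.00013, 0.01351, 8e-05]
[-0.03934773  0.43926398  0.46950265 -0.17918947 -1.88044064  1.00869687]
195 [-10.5823292  -26.81304544 156.89313352] [ 44.76751424  30.90700375 235.95521655]
[ -4.70141361  10.08850712 232.41677798] 63.43918845930112
```

Request:
servo_tool(
  motion=[
    {"travel":[-0.0407,0,0.0325],"rot":[0,0.0135,0],"hand":0},
    {"travel":[-0.0407,0,0.0325],"rot":[0,0.0135,0],"hand":0},
    {"travel":[-0.0407,0,0.0325],"rot":[0,0.0135,0],"hand":0},
    {"travel":[-0.0407,0,0.0325],"rot":[0,0.0135,0],"hand":0},
    {"travel":[-0.0407,0,0.0325],"rot":[0,0.0135,0],"hand":0},
    {"travel":[-0.0407,0,0.0325],"rot":[0,0.0135,0],"hand":0},
    {"travel":[-0.0407,0,0.0325],"rot":[0,0.0135,0],"hand":0},
    {"travel":[-0.0407,0,0.0325],"rot":[0,0.0135,0],"hand":0},
    {"travel":[0,0,0],"rot":[0,0,0],"hand":0},
    {"travel":[0,0,0],"rot":[0,0,0],"hand":0},
  ],
)

```text
clock: 8.3
position: [505.3, -85.7, 304.3]
ee_rot: [0.946, -0.279, 0.158, 0.048]
contact_force: [0.6, 0.5, 1.2]
gripper_width: -0.1
grasp_force: 0.0
```

```bash
python3 - <<'E'
from h import *
M=cur();R=tool(70);t=lambda a,c=0:T(R,tcp(a,70,76,c))
print((M[:3,3]-A)@np.stack(frame(),1),sensors.read_state()["joints"])
W=[M,t(60,25)]+[t(a) for a in(60,75,90,105,120,135,149)]
for a,b in zip(W,W[1:]):plan(a,b,str(((b[:3,3]-A)@np.stack(frame(),1)).round()))
E
```

```text
[-63.70299952  -0.47683462 284.34106491] [ 0.28803837 -0.00596162 -0.45788574  0.31561293 -0.92527963  0.54315872]
[-45.   0. 200.] rows 3 travel [-0.0142, -0.0007, 0.1147] rot [8e-05, 0.00098, 0.00016]
[-23.  -0. 212.] rows 1 travel [0.0985, 0.0, -0.0174] rot [-0.0, -0.0, 0.0]
[ -5.  -0. 226.] rows 1 travel [0.0876, 0.0, -0.0249] rot [-0.0, -0.0, 0.0]
[ 15.  -0. 233.] rows 1 travel [0.0841, 0.0, -0.0013] rot [-0.0, -0.0, 0.0]
[ 36.   0. 235.] rows 1 travel [0.0836, 0.0, 0.0227] rot [-0.0, -0.0, 0.0]
[ 58.   0. 230.] rows 1 travel [0.0755, 0.0, 0.0465] rot [-0.0, -0.0, 0.0]
[ 78.   0. 220.] rows 1 travel [0.06, 0.0, 0.0673] rot [-0.0, -0.0, 0.0]
[ 93.   0. 205.] rows 1 travel [0.0366, -0.0, 0.0767] rot [-0.0, -0.0, 0.0]
```

Request:
servo_tool(
  motion=[
    {"travel":[-0.0142,0,0.1147],"rot":[0,0.001,0],"hand":0},
    {"travel":[-0.0142,0,0.1147],"rot":[0,0.001,0],"hand":0},
    {"travel":[-0.0142,0,0.1147],"rot":[0,0.001,0],"hand":0},
    {"travel":[0.033,0,-0.006],"rot":[0,0,0],"hand":0},
    {"travel":[0.033,0,-0.006],"rot":[0,0,0],"hand":0},
    {"travel":[0.033,0,-0.006],"rot":[0,0,0],"hand":0},
    {"travel":[0.029,0,-0.008],"rot":[0,0,0],"hand":0},
    {"travel":[0.029,0,-0.008],"rot":[0,0,0],"hand":0},
    {"travel":[0.029,0,-0.008],"rot":[0,0,0],"hand":0},
  ],
)

```text
clock: 9.05
position: [558.6, -117.6, 250.4]
ee_rot: [0.944, -0.28, 0.17, 0.048]
contact_force: [-1.6, 2.2, -1.6]
gripper_width: 0.6
grasp_force: 1.2
```

Request:
servo_tool(
  motion=[
    {"travel":[0.028,0,0],"rot":[0,0,0],"hand":0},
    {"travel":[0.028,0,0],"rot":[0,0,0],"hand":0},
    {"travel":[0.028,0,0],"rot":[0,0,0],"hand":0},
    {"travel":[0.028,0,0.0075],"rot":[0,0,0],"hand":0},
    {"travel":[0.028,0,0.0075],"rot":[0,0,0],"hand":0},
    {"travel":[0.028,0,0.0075],"rot":[0,0,0],"hand":0},
  ],
)

```text
clock: 9.55
position: [593.2, -140.3, 258.5]
ee_rot: [0.944, -0.279, 0.17, 0.049]
contact_force: [-2.4, 0.2, -0.7]
gripper_width: 0.1
grasp_force: 1.0
```

```bash
python3 - <<'E'
from h import *
M=cur();R=tool(70);t=lambda a,c=0:T(R,tcp(a,70,76,c));s=sensors.read_state();print(s["contact_force"])
print((M[:3,3]-A)@np.stack(frame(),1))
W=[M]+[t(a) for a in(120,135,149)]
for a,b in zip(W,W[1:]):plan(a,b,str(((b[:3,3]-A)@np.stack(frame(),1)).round()))
p,d=get_image("side");W=cloud("side",p,d);X=(W[orange(p)&(d>0)]-A)@np.stack(frame(),1);X=X[(np.abs(X[:,1])<40)&(X[:,2]>140)&(np.abs(X[:,0])<130)]
print(len(X),X.min(0),X.max(0))
E
```

```text
[-2.35214882  0.19319799 -0.69594538]
[ 39.78697367   1.58052652 238.52981546]
[ 58.   0. 230.] rows 1 travel [0.0569, 0.0064, 0.0557] rot [-0.00043, -0.00093, 5e-05]
[ 78.   0. 220.] rows 1 travel [0.06, 0.0, 0.0673] rot [-0.0, -0.0, 0.0]
[ 93.   0. 205.] rows 1 travel [0.0366, -0.0, 0.0767] rot [-0.0, -0.0, 0.0]
350 [ 27.90782951 -27.58464779 151.78492564] [ 60.36817022  31.58583096 241.90172517]
```

Pushing fine. Continuing to the end, gently over the last part.

Request:
servo_tool(
  motion=[
    {"travel":[0.019,0.002,0.0186],"rot":[0,0,0],"hand":0},
    {"travel":[0.019,0.002,0.0186],"rot":[0,0,0],"hand":0},
    {"travel":[0.019,0.002,0.0186],"rot":[0,0,0],"hand":0},
    {"travel":[0.02,0,0.0225],"rot":[0,0,0],"hand":0},
    {"travel":[0.02,0,0.0225],"rot":[0,0,0],"hand":0},
    {"travel":[0.02,0,0.0225],"rot":[0,0,0],"hand":0},
    {"travel":[0.012,0,0.0255],"rot":[0,0,0],"hand":0},
    {"travel":[0.012,0,0.0255],"rot":[0,0,0],"hand":0},
  ],
)

```text
clock: 10.27
position: [632.8, -167.7, 229.1]
ee_rot: [0.944, -0.279, 0.17, 0.049]
contact_force: [-0.8, 0.3, 2.1]
gripper_width: 0.0
grasp_force: 1.2
```

Request:
servo_tool(
  motion=[
    {"travel":[0.006,0,0.013],"rot":[0,0,0],"hand":0},
    {"travel":[0.006,0,0.013],"rot":[0,0,0],"hand":0},
  ],
)

```text
clock: 10.43
position: [636.2, -170.3, 223.7]
ee_rot: [0.944, -0.279, 0.169, 0.049]
contact_force: [-7.3, 5.0, 9.2]
gripper_width: -0.3
grasp_force: 6.2
```

```bash
python3 - <<'E'
from h import *
M=cur();s=sensors.read_state();print(s["contact_force"],(M[:3,3]-A)@np.stack(frame(),1))
p,d=get_image("side");p2,d2=get_image("scene")
for n,P,D in(("side",p,d),("scene",p2,d2)):
    X=(cloud(n,P,D)[orange(P)&(D>0)]-A)@np.stack(frame(),1);X=X[(np.abs(X[:,1])<40)&(X[:,2]>140)&(np.abs(X[:,0])<150)];print(len(X),X.min(0),X.max(0))
f=lambda q:cv2.resize(q,None,fx=5,fy=5,interpolation=cv2.INTER_CUBIC)
cv2.imwrite("pics/f.png",np.hstack([f(p[90:195,225:305]),f(p2[105:210,175:250])])[:,:,::-1])
E
```

```text
[-7.28062521  5.03845512  9.20433083] [ 9.21304709e+01 -1.17023441e-01  2.03697114e+02]
373 [ 26.71904114 -28.79400386 144.87344747] [100.51556924  30.73411114 206.54638877]
325 [ 30.45600229 -24.22329841 144.53347982] [106.10748973  29.43795745 208.32078856]
```

View pics/f.png

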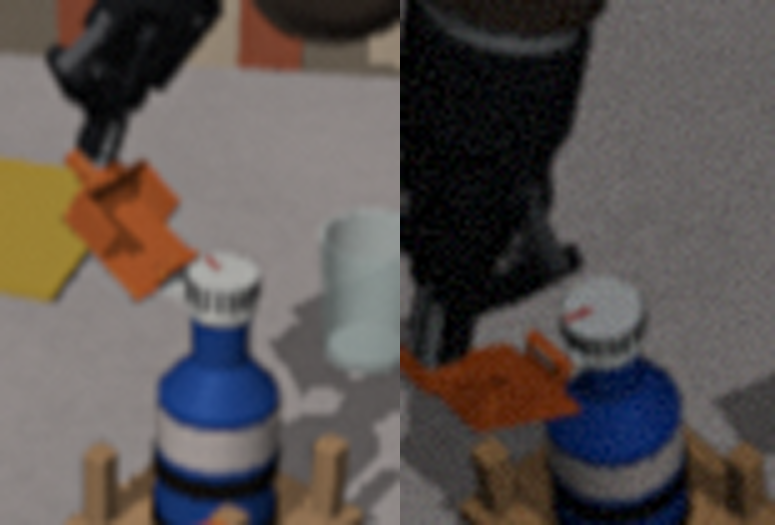

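The flip-top is fully back, against its stop. The crops show the bare white cap at (222,285) on the left and (603,310) on the right, with the hood tipped back behind it. Retreating, then moving above the cap.

```bash
python3 - <<'E'
from h import *
M=cur();B=M.copy();B[:3,3]+=-90*M[:3,2]
C=T(tool(90,-22),bp(0,0,255));plan(M,B,"back");plan(B,C,"above",6);print(C[:3,3])
E
```

```text
back rows 3 travel [-0.0, 0.0, -0.12] rot [0.0, 0.0, 0.0]
above rows 6 travel [-0.0435, 0.0081, 0.015] rot [-0.00183, -0.00924, 0.01009]
[ 559. -120.  275.]
```

Request:
servo_tool(
  motion=[
    {"travel":[0,0,-0.12],"rot":[0,0,0],"hand":0},
    {"travel":[0,0,-0.12],"rot":[0,0,0],"hand":0},
    {"travel":[0,0,-0.12],"rot":[0,0,0],"hand":0},
    {"travel":[0,0,0],"rot":[0,0,0],"hand":0},
  ],
)

```text
clock: 10.87
position: [611.9, -152.9, 316.4]
ee_rot: [0.943, -0.279, 0.175, 0.047]
contact_force: [0.8, 0.2, 0.8]
gripper_width: 0.3
grasp_force: 0.0
```

Request:
servo_tool(
  motion=[
    {"travel":[-0.0435,0.0081,0.015],"rot":[-0.0018,-0.0092,0.0101],"hand":0.65},
    {"travel":[-0.0435,0.0081,0.015],"rot":[-0.0018,-0.0092,0.0101],"hand":0.65},
    {"travel":[-0.0435,0.0081,0.015],"rot":[-0.0018,-0.0092,0.0101],"hand":0.65},
    {"travel":[-0.0435,0.0081,0.015],"rot":[-0.0018,-0.0092,0.0101],"hand":0.65},
    {"travel":[-0.0435,0.0081,0.015],"rot":[-0.0018,-0.0092,0.0101],"hand":0.65},
    {"travel":[-0.0435,0.0081,0.015],"rot":[-0.0018,-0.0092,0.0101],"hand":0.65},
    {"travel":[0,0,0],"rot":[0,0,0],"hand":0.65},
    {"travel":[0,0,0],"rot":[0,0,0],"hand":0.65},
  ],
)

```text
clock: 11.53
position: [559.5, -122.7, 272.9]
ee_rot: [0.887, -0.461, 0.002, -0.001]
contact_force: [-0.2, 0.9, 1.4]
gripper_width: 55.9
grasp_force: 0.0
```

```bash
python3 - <<'E'
from h import *
s=sensors.read_state();M=cur();p,d=get_image("wrist");cv2.imwrite("pics/w2.png",p[:,:,::-1]);np.savez("pics/w2.npz",p=p,d=d)
print((M[:3,3]-A)@np.stack(frame(),1),s["joints"],s["contact_force"],s["wrist_torque"])
plan(M,T(tool(90,-22),bp(0,0,255)),"fix")
X=(cloud("wrist",p,d,s)-A)@np.stack(frame(),1)
m=white(p)&(d>0)&(np.hypot(X[...,0],X[...,1])<35)&(X[...,2]>157)&(X[...,2]<172);P=X[m]
print(len(P),np.median(P[:,2]),cv2.minEnclosingCircle(P[:,:2].astype(np.float32)),P.min(0),P.max(0))
E
```

```text
[  1.91968702  -2.02934586 252.9158278 ] [ 0.06745221  0.26707771 -0.05886993  0.00134828 -1.24077146  0.54430062] [-0.19423633  0.91306356  1.43451658] [-0.02047135  0.00924611  0.01489611]
fix rows 1 travel [-0.0101, -0.0047, -0.0083] rot [-0.00045, -0.00051, 0.00021]
1395 162.99520206925445 ((5.430758476257324, -0.23056405782699585), 29.28413963317871) [-23.75999612 -20.08592535 157.08361779] [ 34.37370279  20.23835238 165.75677503]
```

View pics/w2.png

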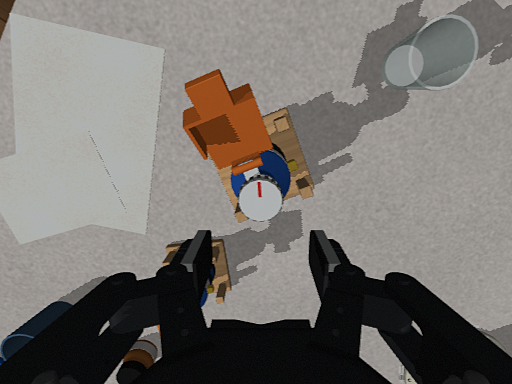

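The wrist view shows the cap's top disc at (260,201) with its red mark, the hinge bracket at (250,170), and clear room for the fingers either side.

```bash
python3 - <<'E'
from h import *
z=np.load("pics/w2.npz");p,d=z["p"],z["d"];s=sensors.read_state()
g=cv2.cvtColor(p,cv2.COLOR_RGB2HSV);m=((g[...,1]<40)&(g[...,2]>150)).astype(np.uint8)
roi=np.zeros_like(m);roi[160:235,225:295]=1
X=(cloud("wrist",p,d,s)-A)@np.stack(frame(),1)
k=(m*roi>0)&(X[...,2]>161)&(X[...,2]<166)&(X[...,0]<22)
P=X[k];print(len(P),np.percentile(P,[1,99],axis=0),np.median(P[:,2]))
q=P[(P[:,0]<15)];(c,r)=cv2.minEnclosingCircle(q[:,:2].astype(np.float32));print(c,r)
M=cur();plan(M,T(tool(90,-22),bp(0,0,255)),"f");print(s["position"])
E
```

```text
1296 [[-20.59035084 -18.2543441  161.87029882]
 [ 15.58671872  17.86596104 164.8406495 ]] 163.32907231358547
(-2.8633499145507812, 0.13898113369941711) 19.692420959472656
f rows 1 travel [-0.0096, -0.0049, -0.0071] rot [-0.00048, -0.00057, 0.00026]
[ 559.37277687 -122.66261703  273.2227405 ]
```

```bash
python3 - <<'E'
from h import *
M=cur();plan(M,T(tool(90,-22),bp(-2,0,185)),"mid",4);plan(M,T(tool(90,-22),bp(-2,0,145.5)),"dn",5)
E
```

```text
mid rows 4 travel [-0.0044, -0.0004, 0.0682] rot [-0.00012, -0.00014, 7e-05]
dn rows 5 travel [-0.0036, -0.0003, 0.0862] rot [-0.0001, -0.00011, 5e-05]
```

Request:
servo_tool(
  motion=[
    {"travel":[-0.0044,-0.0004,0.0682],"rot":[0,0,0],"hand":0.65},
    {"travel":[-0.0044,-0.0004,0.0682],"rot":[0,0,0],"hand":0.65},
    {"travel":[-0.0044,-0.0004,0.0682],"rot":[0,0,0],"hand":0.65},
    {"travel":[-0.0044,-0.0004,0.0682],"rot":[0,0,0],"hand":0.65},
    {"travel":[0,0,0],"rot":[0,0,0],"hand":0.65},
    {"travel":[0,0,0],"rot":[0,0,0],"hand":0.65},
  ],
)

```text
clock: 12.08
position: [557.0, -118.6, 205.2]
ee_rot: [0.887, -0.461, 0.002, -0.0]
contact_force: [0.8, 0.7, 0.8]
gripper_width: 55.7
grasp_force: 0.0
```

```bash
python3 - <<'E'
from h import *
M=cur();plan(M,T(tool(90,-22),bp(-2,0,145.5)),"dn",3);s=sensors.read_state();print(s["position"],s["contact_force"])
E
```

```text
dn rows 3 travel [0.0005, -0.0001, 0.0529] rot [-0.0001, -0.00014, 9e-05]
[ 556.97197364 -118.58862818  205.18319148] [0.81084699 0.72367939 0.75040128]
```

Request:
servo_tool(
  motion=[
    {"travel":[0.0005,0,0.053],"rot":[0,0,0],"hand":0.65},
    {"travel":[0.0005,0,0.053],"rot":[0,0,0],"hand":0.65},
    {"travel":[0.0005,0,0.053],"rot":[0,0,0],"hand":0.65},
    {"travel":[0,0,0],"rot":[0,0,0],"hand":0.65},
    {"travel":[0,0,0],"rot":[0,0,0],"hand":0.3},
    {"travel":[0,0,0],"rot":[0,0,0],"hand":0.3},
    {"travel":[0,0,0],"rot":[0,0,0],"hand":0.3},
    {"travel":[0,0,0],"rot":[0,0,0],"hand":0.3},
    {"travel":[0,0,0],"rot":[0,0,0],"hand":0.3},
  ],
)

```text
clock: 12.83
position: [557.9, -119.4, 167.2]
ee_rot: [0.887, -0.462, 0.003, -0.001]
contact_force: [-3.0, -2.5, 6.1]
gripper_width: 38.1
grasp_force: 60.0
```

```bash
cat > st.py <<'E'
from h import *
M=cur();s=sensors.read_state();c=np.array(s["position"])
F=s["contact_force"];t=s["wrist_torque"]
phi=np.degrees(np.arctan2(M[1,0],M[0,0]))+33
print("clk",round(s["clock"],2),"xyz",((c-A)@np.stack(frame(),1)).round(2),"phi",round(phi,2),"F",F.round(1),"T",t.round(3),"w",round(s["gripper_width"],2),"g",round(s["grasp_force"],1))
E
python3 st.py; python3 - <<'E'
from h import *
p,d=get_image("side");p2,d2=get_image("scene")
f=lambda q:cv2.resize(q,None,fx=6,fy=6,interpolation=cv2.INTER_CUBIC)
cv2.imwrite("pics/k.png",np.hstack([f(p[110:195,235:300]),f(p2[115:200,185:250])])[:,:,::-1])
E
```

```text
clk 12.83 xyz [-1.2800e+00 -1.0000e-01  1.4724e+02] phi -21.97 F [-3.  -2.5  6.1] T [-0.71   1.061  0.024] w 38.08 g 60.0
```

View pics/k.png

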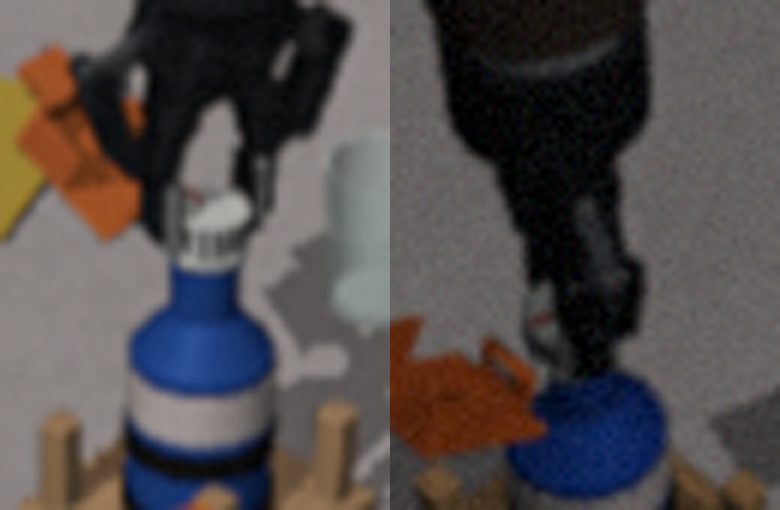

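The cap is held: the pads are on its sides at (215,220) in the left crop. Starting to unscrew and checking the torque.

Request:
servo_tool(
  motion=[
    {"travel":[0,0,-0.001],"rot":[0,0,-0.0083],"hand":0.3},
    {"travel":[0,0,-0.001],"rot":[0,0,-0.0083],"hand":0.3},
    {"travel":[0,0,-0.001],"rot":[0,0,-0.0083],"hand":0.3},
    {"travel":[0,0,0],"rot":[0,0,0],"hand":0.3},
  ],
)

```text
clock: 13.27
position: [558.0, -119.3, 167.7]
ee_rot: [0.921, -0.391, 0.003, -0.001]
contact_force: [-3.8, -3.0, 6.0]
gripper_width: 37.8
grasp_force: 60.0
```

```bash
python3 st.py
```

```text
clk 13.27 xyz [-1.2500e+00  3.0000e-02  1.4767e+02] phi -12.98 F [-3.8 -3.   6. ] T [-0.812  0.962 -0.097] w 37.79 g 60.0
```

Request:
servo_tool(
  motion=[
    {"travel":[0,0,-0.0008],"rot":[0,0,-0.0083],"hand":0.3},
    {"travel":[0,0,-0.0008],"rot":[0,0,-0.0083],"hand":0.3},
    {"travel":[0,0,-0.0008],"rot":[0,0,-0.0083],"hand":0.3},
    {"travel":[0,0,-0.0008],"rot":[0,0,-0.0083],"hand":0.3},
    {"travel":[0,0,-0.0008],"rot":[0,0,-0.0083],"hand":0.3},
    {"travel":[0,0,-0.0008],"rot":[0,0,-0.0083],"hand":0.3},
    {"travel":[0,0,-0.0008],"rot":[0,0,-0.0083],"hand":0.3},
    {"travel":[0,0,0],"rot":[0,0,0],"hand":0.3},
  ],
)

```text
clock: 13.93
position: [558.1, -119.0, 168.8]
ee_rot: [0.976, -0.218, 0.003, -0.0]
contact_force: [-2.1, -2.6, 6.4]
gripper_width: 38.1
grasp_force: 59.9
```

```bash
python3 st.py
```

```text
clk 13.93 xyz [ -1.28   0.3  148.76] phi 7.87 F [-2.1 -2.6  6.4] T [-0.686  0.822 -0.127] w 38.09 g 59.9
```

Request:
servo_tool(
  motion=[
    {"travel":[0,0,-0.0007],"rot":[0,0,-0.0083],"hand":0.3},
    {"travel":[0,0,0],"rot":[0,0,0],"hand":0.3},
  ],
)

```text
clock: 14.1
position: [558.1, -119.0, 168.9]
ee_rot: [0.981, -0.192, 0.003, -0.0]
contact_force: [-2.4, -2.0, 6.1]
gripper_width: 37.9
grasp_force: 59.9
```

```bash
python3 st.py
```

```text
clk 14.1 xyz [ -1.25   0.35 148.91] phi 10.84 F [-2.4 -2.   6.1] T [-0.63   0.807 -0.187] w 37.86 g 59.9
```

Request:
servo_tool(
  motion=[
    {"travel":[0,0,-0.0005],"rot":[0,0,-0.0055],"hand":0.3},
    {"travel":[0,0,0],"rot":[0,0,0],"hand":0.3},
  ],
)

```text
clock: 14.27
position: [558.1, -119.0, 169.0]
ee_rot: [0.984, -0.175, 0.003, -0.0]
contact_force: [-3.5, -2.9, 5.1]
gripper_width: 38.2
grasp_force: 59.9
```

```bash
python3 st.py
```

```text
clk 14.27 xyz [ -1.27   0.38 149.02] phi 12.79 F [-3.5 -2.9  5.1] T [-0.625  0.837 -0.175] w 38.17 g 59.9
```

Request:
servo_tool(
  motion=[
    {"travel":[0,0,-0.0006],"rot":[0,0,-0.0083],"hand":0.3},
    {"travel":[0,0,0],"rot":[0,0,0],"hand":0.3},
  ],
)

```text
clock: 14.43
position: [558.1, -119.0, 169.2]
ee_rot: [0.989, -0.149, 0.003, -0.0]
contact_force: [-2.1, -2.0, 5.4]
gripper_width: 37.9
grasp_force: 59.9
```

```bash
python3 st.py
```

```text
clk 14.43 xyz [ -1.29   0.38 149.19] phi 15.81 F [-2.1 -2.   5.4] T [-0.62   0.82  -0.128] w 37.86 g 59.9
```

Request:
servo_tool(
  motion=[
    {"travel":[0,0,-0.0006],"rot":[0,0,-0.0083],"hand":0.3},
    {"travel":[0,0,0],"rot":[0,0,0],"hand":0.3},
  ],
)

```text
clock: 14.6
position: [558.1, -118.9, 169.3]
ee_rot: [0.992, -0.124, 0.003, -0.0]
contact_force: [-2.9, -1.9, 5.8]
gripper_width: 38.1
grasp_force: 59.9
```

```bash
python3 st.py
```

```text
clk 14.6 xyz [ -1.31   0.42 149.33] phi 18.79 F [-2.9 -1.9  5.8] T [-0.535  0.8   -0.152] w 38.08 g 59.9
```

Request:
servo_tool(
  motion=[
    {"travel":[0,0,-0.0006],"rot":[0,0,-0.0083],"hand":0.3},
    {"travel":[0,0,0],"rot":[0,0,0],"hand":0.3},
  ],
)

```text
clock: 14.77
position: [558.1, -118.9, 169.4]
ee_rot: [0.995, -0.098, 0.003, -0.0]
contact_force: [-2.9, -2.3, 5.1]
gripper_width: 38.0
grasp_force: 60.0
```

```bash
python3 st.py
```

```text
clk 14.77 xyz [ -1.32   0.47 149.45] phi 21.77 F [-2.9 -2.3  5.1] T [-0.457  0.82  -0.189] w 37.96 g 60.0
```

Request:
servo_tool(
  motion=[
    {"travel":[0,0,-0.0006],"rot":[0,0,-0.0083],"hand":0.3},
    {"travel":[0,0,0],"rot":[0,0,0],"hand":0.3},
  ],
)

```text
clock: 14.93
position: [558.1, -118.9, 169.5]
ee_rot: [0.997, -0.072, 0.003, -0.0]
contact_force: [-3.1, -2.5, 4.8]
gripper_width: 37.6
grasp_force: 59.9
```

```bash
python3 st.py
```

```text
clk 14.93 xyz [ -1.35   0.48 149.48] phi 24.71 F [-3.1 -2.5  4.8] T [-0.456  0.715 -0.34 ] w 37.6 g 59.9
```

Request:
servo_tool(
  motion=[
    {"travel":[0,0,0],"rot":[0,0,0.004],"hand":0.3},
    {"travel":[0,0,0],"rot":[0,0,0],"hand":0.65},
    {"travel":[0,0,0],"rot":[0,0,0],"hand":0.65},
    {"travel":[0,0,0],"rot":[0,0,0],"hand":0.65},
    {"travel":[0,0,0],"rot":[0,0,0],"hand":0.65},
    {"travel":[0,0,-0.1],"rot":[0,0,0],"hand":0.65},
    {"travel":[0,0,-0.1],"rot":[0,0,0],"hand":0.65},
    {"travel":[0,0,0],"rot":[0,0,0],"hand":0.65},
  ],
)

```text
clock: 15.6
position: [560.6, -119.0, 223.8]
ee_rot: [0.996, -0.083, 0.007, 0.0]
contact_force: [0.3, 0.0, 0.7]
gripper_width: 55.4
grasp_force: 0.0
```

Request:
servo_tool(
  motion=[
    {"travel":[0,0,0],"rot":[0,0,0.0155],"hand":0.65},
    {"travel":[0,0,0],"rot":[0,0,0.0155],"hand":0.65},
    {"travel":[0,0,0],"rot":[0,0,0.0155],"hand":0.65},
    {"travel":[0,0,0],"rot":[0,0,0.0155],"hand":0.65},
    {"travel":[0,0,0],"rot":[0,0,0.0155],"hand":0.65},
    {"travel":[0,0,0],"rot":[0,0,0.0155],"hand":0.65},
    {"travel":[0,0,0],"rot":[0,0,0.0155],"hand":0.65},
    {"travel":[0,0,0],"rot":[0,0,0],"hand":0.65},
    {"travel":[0,0,0],"rot":[0,0,0],"hand":0.65},
  ],
)

```text
clock: 16.35
position: [557.6, -118.6, 218.5]
ee_rot: [0.912, -0.411, 0.002, -0.001]
contact_force: [-0.0, 0.3, -0.5]
gripper_width: 55.4
grasp_force: 0.0
```

```bash
python3 st.py; python3 - <<'E'
from h import *
plan(cur(),T(tool(90,-18),bp(-2,0,147)),"dn",3)
E
```

```text
clk 16.35 xyz [ -1.91   0.42 198.45] phi -15.54 F [-0.   0.3 -0.5] T [-0.     0.047  0.008] w 55.35 g 0.0
dn rows 3 travel [-0.0, 0.0007, 0.0686] rot [-0.00018, -0.00014, 0.00228]
```

Request:
servo_tool(
  motion=[
    {"travel":[0,0.0007,0.0686],"rot":[0,0,0],"hand":0.65},
    {"travel":[0,0.0007,0.0686],"rot":[0,0,0],"hand":0.65},
    {"travel":[0,0.0007,0.0686],"rot":[0,0,0],"hand":0.65},
    {"travel":[0,0,0],"rot":[0,0,0],"hand":0.65},
    {"travel":[0,0,0],"rot":[0,0,0],"hand":0.3},
    {"travel":[0,0,0],"rot":[0,0,0],"hand":0.3},
    {"travel":[0,0,0],"rot":[0,0,0],"hand":0.3},
    {"travel":[0,0,0],"rot":[0,0,0],"hand":0.3},
    {"travel":[0,0,0],"rot":[0,0,0],"hand":0.3},
  ],
)

```text
clock: 17.1
position: [557.6, -119.2, 168.0]
ee_rot: [0.911, -0.412, 0.002, -0.001]
contact_force: [-0.2, 0.2, -1.0]
gripper_width: 37.9
grasp_force: 60.4
```

```bash
python3 st.py
```

```text
clk 17.1 xyz [-1.6000e+00 -8.0000e-02  1.4797e+02] phi -15.67 F [-0.2  0.2 -1. ] T [-0.135  0.124 -0.003] w 37.92 g 60.4
```

Request:
servo_tool(
  motion=[
    {"travel":[0,0,0],"rot":[0,0,-0.0055],"hand":0.3},
    {"travel":[0,0,0],"rot":[0,0,0],"hand":0.3},
  ],
)

```text
clock: 17.27
position: [557.6, -119.2, 167.9]
ee_rot: [0.918, -0.396, 0.002, -0.001]
contact_force: [-0.7, -1.6, -0.1]
gripper_width: 37.6
grasp_force: 60.3
```

```bash
python3 st.py
```

```text
clk 17.27 xyz [-1.5900e+00 -6.0000e-02  1.4791e+02] phi -13.68 F [-0.7 -1.6 -0.1] T [-0.139  0.142 -0.141] w 37.57 g 60.3
```

Request:
servo_tool(
  motion=[
    {"travel":[0,0,-0.0002],"rot":[0,0,-0.0042],"hand":0.3},
    {"travel":[0,0,0],"rot":[0,0,0],"hand":0.3},
  ],
)

```text
clock: 17.43
position: [557.7, -119.2, 167.9]
ee_rot: [0.923, -0.385, 0.003, -0.001]
contact_force: [-0.3, -0.6, -0.4]
gripper_width: 37.9
grasp_force: 60.4
```

```bash
python3 st.py
```

```text
clk 17.43 xyz [-1.5800e+00 -4.0000e-02  1.4791e+02] phi -12.23 F [-0.3 -0.6 -0.4] T [-0.147  0.144 -0.195] w 37.92 g 60.4
```

Request:
servo_tool(
  motion=[
    {"travel":[0,0,-0.0002],"rot":[0,0,-0.0042],"hand":0.3},
    {"travel":[0,0,0],"rot":[0,0,0],"hand":0.3},
    {"travel":[0,0,0],"rot":[0,0,0],"hand":0.3},
  ],
)

```text
clock: 17.68
position: [557.6, -119.2, 167.8]
ee_rot: [0.928, -0.373, 0.002, -0.001]
contact_force: [-1.0, -0.4, 1.3]
gripper_width: 38.3
grasp_force: 60.4
```

```bash
python3 st.py
```

```text
clk 17.68 xyz [-1.5900e+00 -5.0000e-02  1.4784e+02] phi -10.77 F [-1.  -0.4  1.3] T [-0.151  0.112 -0.336] w 38.25 g 60.4
```

Torque climbs at the seat's own stiffness, so the cap is hard against its stop. I'll unwind the seat, let go and lift away.

Request:
servo_tool(
  motion=[
    {"travel":[0,0,0],"rot":[0,0,0.005],"hand":0.3},
    {"travel":[0,0,0],"rot":[0,0,0.005],"hand":0.3},
    {"travel":[0,0,0],"rot":[0,0,0],"hand":0.65},
    {"travel":[0,0,0],"rot":[0,0,0],"hand":0.65},
    {"travel":[0,0,0],"rot":[0,0,0],"hand":0.65},
    {"travel":[0,0,0],"rot":[0,0,0],"hand":0.65},
    {"travel":[0,0,-0.1],"rot":[0,0,0],"hand":0.65},
    {"travel":[0,0,-0.12],"rot":[0,0,0],"hand":0.65},
    {"travel":[0,0,-0.12],"rot":[0,0,0],"hand":0.65},
    {"travel":[0,0,0],"rot":[0,0,0],"hand":0.65},
  ],
)

```text
clock: 18.52
position: [560.4, -119.7, 259.4]
ee_rot: [0.916, -0.4, 0.008, -0.002]
contact_force: [0.4, -0.6, 1.7]
gripper_width: 55.6
grasp_force: 0.0
```

```bash
python3 st.py; python3 - <<'E'
from h import *
s=sensors.read_state();p,d=get_image("wrist")
X=(cloud("wrist",p,d,s)-A)@np.stack(frame(),1);g=cv2.cvtColor(p,cv2.COLOR_RGB2HSV)
P=X[(d>0)&(np.hypot(X[...,0]+2,X[...,1])<14)&(X[...,2]>150)&(X[...,2]<180)];print(len(P),np.median(P[:,2]))
ps,_=get_image("scene");f=cv2.resize(ps[100:340,120:440],(426,320))
cv2.imwrite("pics/end.png",np.hstack([cv2.resize(p,(370,320)),f])[:,:,::-1])
E
```

```text
clk 18.52 xyz [  1.     0.96 239.43] phi -14.19 F [ 0.4 -0.6  1.7] T [ 0.011 -0.062  0.015] w 55.61 g 0.0
803 165.21097523435608
```

View pics/end.png

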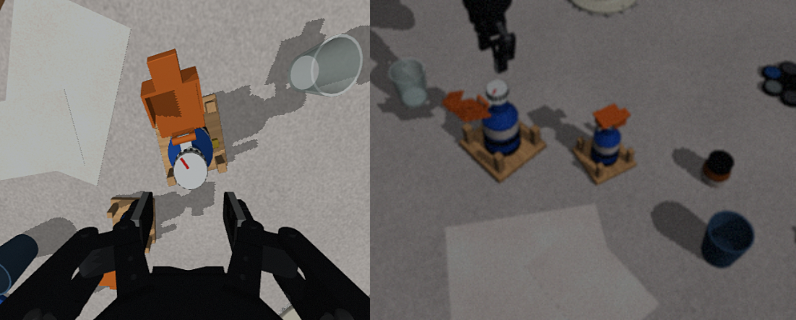

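The final view shows the flip-top fully back and the cap freed and about 2 mm higher, with its mark turned, at (190,170). The cup, tumbler and jar have not been touched.

```bash
python3 -c "
from bench import job_done;print(job_done())"
```

```text
the job is handed in; nothing more can be done
None
```

I flipped the blue bottle's orange top fully back, unscrewed the white cap about 0.8 rad to its stop and let go; the torque I read peaked at about 0.34 N m, I didn't touch the cup, tumbler or ink jar, and the job was handed in at about 18.6 s.

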